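Line up the castle nuts for pinning and set out the split-pin tubes

ROBOT

A 7-joint arm with a two-finger parallel gripper is mounted at the origin on the work surface. World frame = base frame: x ahead of the robot, y to its left, z up, the work surface at z = 0. Lengths are in m, angles in rad, forces in N, time in s.
With the tool pointing down it reaches from about 0.425 to 0.925 m from the base axis. Payload 6.8 kg.
Tool frame: the origin (TCP) lies at the very end of the fingers, on their centre line; the grasp point (between the pads) lies 19 mm behind it; z points along the fingers, y is the line along which they close (so a half turn about z gives the same grasp; the last joint's range is limited). The gripper opens to 85 mm and grips with 20 to 120 N. Pads are 22 mm wide; open, the fingers measure 114 mm over their backs; the gripper's body (76 mm by 85 mm) begins 54 mm behind the grasp point. The pads swing forward as they close: fully open they stand 13 mm farther back than shut.
Start: joints at [-1.257, 0.477, 0.022, 1.555, -0.011, 1.109, -0.083], TCP at [0.276, 0.616, 0.231] pointing down, gripper open.
Joint ranges: [-2.96, 2.96], [-0.34, 2.1], [-1.41, 1.46], [0.24, 2.44], [-1.37, 4.51], [0.17, 1.92], [-2.96, 2.96]. Speed limits (rad/s): [2.39, 2.39, 3.14, 3.14, 3.14, 3.14, 3.14].

INTERFACE

Orientations are given as a unit quaternion [w, x, y, z].
In Python, from station import get_obs, read_camera, hand_in gives the robot as it stands.
- The arm moves only by the tool arm_command, never from a script. Its argument "commands" is one flat list of numbers, 7 for each row, row after row: the shift along the tool's x, y, z in m, then the turn, a rotation vector about the tool's x, y, z in degrees, then the opening, from 0 (shut) to 1 (fully open). In form: [tx, ty, tz, rx, ry, rz, fingers, tx, ty, tz, rx, ry, rz, fingers, ...]. A call has 1 to 8 rows; each row is the pose to reach, as a shift and turn from the pose commanded when the call began, along the tool's axes at that moment; what a row does not reach only later rows make up. A row lasts 1/10 s, in which the tool goes at most 50 mm and 8.59 degrees, less where a joint would pass 70% of its speed; a pose out of reach is approached as far as the arm can. A call with a gripper value outside its range is refused whole. The fingers move at their own pace and stop on an object; "force" is the grip in N (left out, the last holds). Time passes only in rows, so rows that repeat a pose let the fingers close. It gives the time, the measured TCP pose, the force, the opening and the grip force at its end, in the units of the state.
- get_obs(): the state, without advancing time (a new reading comes with each control period).
- read_camera(name): name is "scene" or "top"; returns a dict with "img" (420x560x3 uint8, red, green, blue), "camera_matrix" (3x3 intrinsics, pixels), "k1" (the pictures are not rectified: a ray, as slopes to the right and down, at radius r is drawn at 1 + k1 r^2 times it, then the intrinsics apply), "pose" (4x4, takes a point from camera to world coordinates). Camera axes: x right, y down, z forward; pixel columns grow to the right and rows downward; lengths in m; the calibration is good to about 2 mm. A picture is of the moment at which its call begins. There is no depth.
- hand_in(): hands the job in; it is judged then, once.
The state is a dict: "t": time; "q": joint angles; "joint_vel": joint speeds; "joint_torque": joint torques, N m; "eef_pos": TCP position; "tool_rot": TCP orientation; "contact_force": force on the tool from outside, world axes, zero at the start; "torque": the same for the moment, N m; "gripper_width": opening from 0.0 (shut) to 1.0 (fully open); "grasp_force": force on a finger pad.
Only numpy, scipy, OpenCV 4.12 (cv2) and the standard library are available. Lean on these libraries where they do the work, as an engineer would, in place of code of your own. Each camera call takes 0.05 s, during which the arm holds its last target. There are 200 camera calls.

TASK

Get the bolt blocks ready for pinning: tighten each castle nut (clockwise seen from above) only as far as the next slot that lines up with the cross hole in its stud, without backing it off to the slot behind or going on past the right one. Stand every toppled split-pin tube upright, orange cap up, fully on the green mat, and do not knock the washers or the rubber hammer head about.

Things in the scene. Friction and masses are not known exactly. Their poses are not given: they have to be found in the camera images.
- bolt_a: Bolt block A, fixed: a blue 70 x 70 x 30 mm steel block with an upright 30 mm stud through its middle. The origin is the centre of the block's underside, on the table and on the stud's axis, z up. The stud's 6 mm cross hole runs along this body's x axis, 62.5 mm above the table; a red paint line on the end of the stud (71 mm up) shows the hole's direction. A 58 mm flat washer, fixed, lies on the block, its top 34 mm up.
- nut_a_centre (a point): Centre of the hexagonal part of castle nut A (on the stud's axis, 46 mm above the table). The brass-coloured nut sits on the washer: hexagon 46 mm across flats from 34 to 58 mm above the table, then a crown 42 mm across up to 67 mm with six slots 9 mm wide, one above the middle of each flat. It does not rise or fall as it turns. The point's x axis points through the middle of a flat and its slot.
- nut_a (a joint): Angle of castle nut A on its stud, rad, growing clockwise seen from above (tightening). 0: slots in line with the cross hole; then again at every 1.047 (60 degrees). It starts between 0.22 and 0.80, so the next slot ahead lines up at 1.047. At angle q the nut's x axis is the block's x axis turned by -q about z. Stiff (about 0.25 N m): it stays where it is left.
- bolt_b: Bolt block B, fixed: a blue 70 x 70 x 30 mm steel block with an upright 30 mm stud through its middle. The origin is the centre of the block's underside, on the table and on the stud's axis, z up. The stud's 6 mm cross hole runs along this body's x axis, 62.5 mm above the table; a red paint line on the end of the stud (71 mm up) shows the hole's direction. A 58 mm flat washer, fixed, lies on the block, its top 34 mm up.
- nut_b_centre (a point): Centre of the hexagonal part of castle nut B (on the stud's axis, 46 mm above the table). The brass-coloured nut sits on the washer: hexagon 46 mm across flats from 34 to 58 mm above the table, then a crown 42 mm across up to 67 mm with six slots 9 mm wide, one above the middle of each flat. It does not rise or fall as it turns. The point's x axis points through the middle of a flat and its slot.
- nut_b (a joint): Angle of castle nut B on its stud, rad, growing clockwise seen from above (tightening). 0: slots in line with the cross hole; then again at every 1.047 (60 degrees). It starts between 0.22 and 0.80, so the next slot ahead lines up at 1.047. At angle q the nut's x axis is the block's x axis turned by -q about z. Stiff (about 0.25 N m): it stays where it is left.
- bolt_c: Bolt block C, fixed: a blue 70 x 70 x 30 mm steel block with an upright 30 mm stud through its middle. The origin is the centre of the block's underside, on the table and on the stud's axis, z up. The stud's 6 mm cross hole runs along this body's x axis, 62.5 mm above the table; a red paint line on the end of the stud (71 mm up) shows the hole's direction. A 58 mm flat washer, fixed, lies on the block, its top 34 mm up.
- nut_c_centre (a point): Centre of the hexagonal part of castle nut C (on the stud's axis, 46 mm above the table). The brass-coloured nut sits on the washer: hexagon 46 mm across flats from 34 to 58 mm above the table, then a crown 42 mm across up to 67 mm with six slots 9 mm wide, one above the middle of each flat. It does not rise or fall as it turns. The point's x axis points through the middle of a flat and its slot.
- nut_c (a joint): Angle of castle nut C on its stud, rad, growing clockwise seen from above (tightening). 0: slots in line with the cross hole; then again at every 1.047 (60 degrees). It starts between 0.22 and 0.80, so the next slot ahead lines up at 1.047. At angle q the nut's x axis is the block's x axis turned by -q about z. Stiff (about 0.25 N m): it stays where it is left.
- bolt_d: Bolt block D, fixed: a blue 70 x 70 x 30 mm steel block with an upright 30 mm stud through its middle. The origin is the centre of the block's underside, on the table and on the stud's axis, z up. The stud's 6 mm cross hole runs along this body's x axis, 62.5 mm above the table; a red paint line on the end of the stud (71 mm up) shows the hole's direction. A 58 mm flat washer, fixed, lies on the block, its top 34 mm up.
- nut_d_centre (a point): Centre of the hexagonal part of castle nut D (on the stud's axis, 46 mm above the table). The brass-coloured nut sits on the washer: hexagon 46 mm across flats from 34 to 58 mm above the table, then a crown 42 mm across up to 67 mm with six slots 9 mm wide, one above the middle of each flat. It does not rise or fall as it turns. The point's x axis points through the middle of a flat and its slot.
- nut_d (a joint): Angle of castle nut D on its stud, rad, growing clockwise seen from above (tightening). 0: slots in line with the cross hole; then again at every 1.047 (60 degrees). It starts between 0.22 and 0.80, so the next slot ahead lines up at 1.047. At angle q the nut's x axis is the block's x axis turned by -q about z. Stiff (about 0.25 N m): it stays where it is left.
- tube_a_centre (a point): Centre of split-pin tube A, a loose closed square tube 44 x 44 mm and 96 mm long, 130 to 225 g. The point's x axis runs along the tube from its black foot (x = -48 mm, weighted) to its orange cap (x = +48 mm); standing cap up this axis points up. It starts lying on a flat side, the cap end pointing more or less sideways (to the robot's left or right). Absent in some starts.
- tube_b_centre (a point): Centre of split-pin tube B, a loose closed square tube 44 x 44 mm and 96 mm long, 130 to 225 g. The point's x axis runs along the tube from its black foot (x = -48 mm, weighted) to its orange cap (x = +48 mm); standing cap up this axis points up. It starts lying on a flat side, the cap end pointing more or less sideways (to the robot's left or right). Absent in some starts.
- tube_c_centre (a point): Centre of split-pin tube C, a loose closed square tube 44 x 44 mm and 96 mm long, 130 to 225 g. The point's x axis runs along the tube from its black foot (x = -48 mm, weighted) to its orange cap (x = +48 mm); standing cap up this axis points up. It starts lying on a flat side, the cap end pointing more or less sideways (to the robot's left or right). Absent in some starts.
- mat_top (a point): Centre of the top of the green mat, fixed, 150 mm (its x) by 250 mm (its y), its top 3 mm above the table.
- hammer_head_centre (a point): Centre of a black rubber hammer head standing on end, 54 mm across, 80 mm tall; a bystander.
- washer_1: Hardened washer lying flat, 44 mm across, 5 mm thick, origin under its centre; a bystander.
- washer_2: Hardened washer lying flat, 44 mm across, 5 mm thick, origin under its centre; a bystander.
Things that resemble listed ones, but are neither listed nor needed, are in the scene too. What is shaped like the part that bears tube_a_centre but pink or turquoise is not meant.

How it is judged:
At the end, for the whole second after the job is handed in: Every nut is at rest with its next slot within 0.08 rad of the cross hole (angle 1.047); every tube present stands still, cap up within 0.1 rad of vertical, its foot on the mat, its centre at least 10 mm inside the mat's edges (value of joint nut_a between 0.9672 and 1.1272 rad and velocity of joint nut_a between -0.05 and 0.05 rad/s and value of joint nut_b between 0.9672 and 1.1272 rad and velocity of joint nut_b between -0.05 and 0.05 rad/s and value of joint nut_c between 0.9672 and 1.1272 rad and velocity of joint nut_c between -0.05 and 0.05 rad/s and value of joint nut_d between 0.9672 and 1.1272 rad and velocity of joint nut_d between -0.05 and 0.05 rad/s and angle between each of tube_a_centre, tube_b_centre, tube_c_centre's own x axis and vertical below 0.1 rad and x of tube_a_centre in the frame of mat_top between -0.065 and 0.065 m and y of tube_a_centre in the frame of mat_top between -0.115 and 0.115 m and height (world z) of tube_a_centre between 0.046 and 0.056 m and linear speed of each of tube_a, tube_b, tube_c below 0.02 m/s and x of tube_b_centre in the frame of mat_top between -0.065 and 0.065 m and y of tube_b_centre in the frame of mat_top between -0.115 and 0.115 m and height (world z) of tube_b_centre between 0.046 and 0.056 m and x of tube_c_centre in the frame of mat_top between -0.065 and 0.065 m and y of tube_c_centre in the frame of mat_top between -0.115 and 0.115 m and height (world z) of tube_c_centre between 0.046 and 0.056 m); the robot touches nothing.
It fails at once if a nut backed off towards the slot behind (value of joint any of nut_a, nut_b, nut_c, nut_d below 0.08 rad).
It fails at once if a nut turned on well past the slot (value of joint any of nut_a, nut_b, nut_c, nut_d above 1.2672 rad).
It fails at once if a washer or the hammer head knocked more than 40 mm from its place (distance of any of washer_1, washer_2, hammer_head_centre from where it was at the start of the episode above 0.04 m).
Of tube_a, tube_b, tube_c only 2 to 3 are there at a start; the rules pass over those that are not, and their reading is None.
At some moment in a run one of tube_a, tube_b, tube_c may be knocked a few centimetres aside while the robot is not near it.
Once in a run the grip may slacken for a moment while it holds something.
It also fails if it takes over 210 s, if anything falls off the work surface, if the arm or the gripper's body presses on something with over 40 N, if the wrist force passes 120 N, or if a joint passes its speed limit or range.

## Working session

There is one attempt and no reset: what is moved stays moved. The work goes in short steps, Python scripts to look and compute and a tool call to move; the robot and the scene stay as the last step left them, time stands still between calls to the robot, and variables do not carry over. Pictures are saved under pics/ and viewed, at most 14 in all, crops included, and the job is handed in when it is done.

Besides the shell and the picture viewer there is one more tool, called after ">>>" as name(argument=value, ...), one argument or row to a line, values as JSON. arm_command: Moves the arm, as the interface text tells. Its arguments: {"type":"object","properties":{"commands":{"type":"array","items":{"type":"number"}},"force":{"type":"number"}},"required":["commands"]}

```bash
mkdir -p pics
python3 - <<'E'
from station import *
import cv2,numpy as np
o=get_obs();print(o)
for n in("scene","top"):
    c=read_camera(n);np.savez(f"{n}.npz",**c)
    cv2.imwrite(f"pics/{n}0.png",cv2.resize(c["img"][:,:,::-1],(800,600),interpolation=cv2.INTER_CUBIC))
    print(n,c["camera_matrix"],c["k1"],c["pose"])
E
```

```text
{'t': 0.0, 'q': array([-1.25709351,  0.47779995,  0.02233017,  1.55644787, -0.01151599,
        1.10932802, -0.08307946]), 'joint_vel': array([ 0.0014716 ,  0.00068949,  0.00122111,  0.00160689, -0.00085467,
        0.00034966,  0.00073633]), 'joint_torque': array([-5.43340939e-04, -5.96471894e+01,  1.60779219e+00, -2.81185806e+01,
        1.24882525e-02,  9.70327703e-03,  9.45342322e-06]), 'eef_pos': array([0.27610755, 0.61528763, 0.23032716]), 'tool_rot': array([-1.35328639e-04,  2.09320038e-01,  9.77846747e-01, -9.17759369e-04]), 'contact_force': array([-0.08103424, -0.51864168, -0.71623872]), 'torque': array([-0.03338798, -0.04900793, -0.01263182]), 'grasp_force': 0.0, 'gripper_width': 0.9992279282338216}
scene [[392.47169926   0.         275.09061519]
 [  0.         392.47169926 208.15404757]
 [  0.           0.           1.        ]] 0.03687147984373592 [[ 0.36233181  0.74322381 -0.5624358   1.16216543]
 [ 0.932048   -0.2898845   0.21737871 -0.30044056]
 [-0.00148039 -0.60298038 -0.79775464  0.90356018]
 [ 0.          0.          0.          1.        ]]
top [[501.60224923   0.         276.30422022]
 [  0.         501.60224923 202.01013973]
 [  0.           0.           1.        ]] -0.1444155481118123 [[ 9.63531728e-03 -9.89989257e-01  1.40813466e-01  3.53889514e-01]
 [-9.99953358e-01 -9.44569529e-03  2.01494236e-03 -8.00726720e-02]
 [-6.64690194e-04 -1.40826313e-01 -9.90034094e-01  1.32297069e+00]
 [ 0.00000000e+00  0.00000000e+00  0.00000000e+00  1.00000000e+00]]
```

View pics/top0.png

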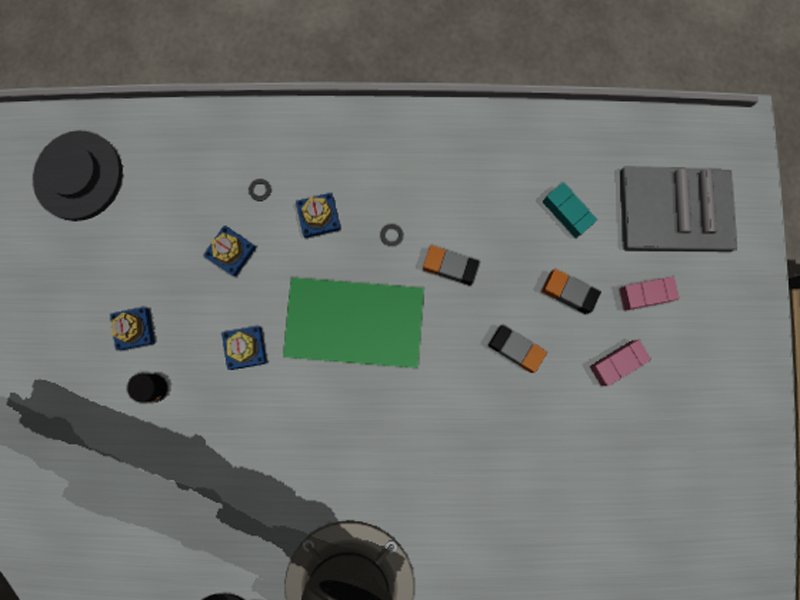

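View pics/scene0.png

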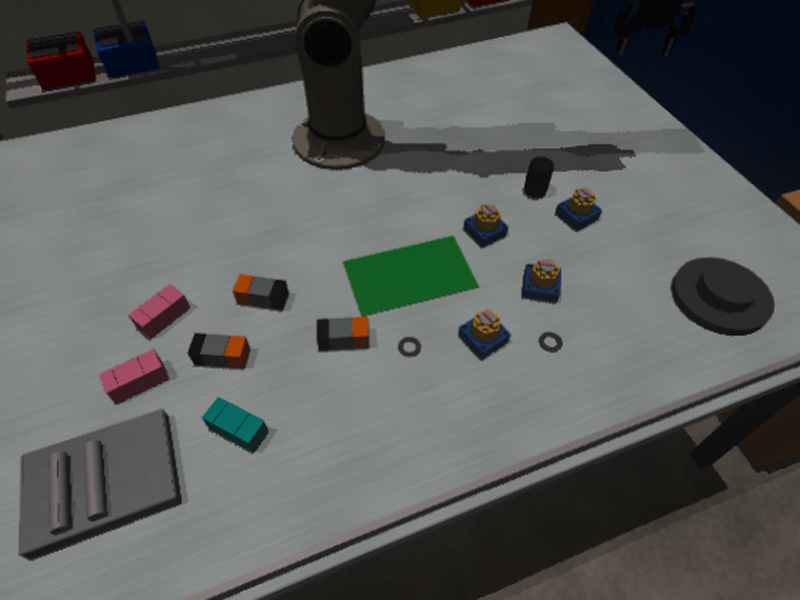

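The top view shows four blue bolt blocks on the left, at 800x600 pixels (317,213), (228,248), (130,327) and (242,347). The mat is at (354,322). Three orange and black tubes lie at (450,265), (572,290) and (518,348). The hammer head is at (148,387), and the washers at (260,189) and (391,234). The scene view shows the same things from the far side.

```bash
cat > h.py <<'E'
import cv2,numpy as np
from station import *
def cast(c,px,z):
    px=np.atleast_2d(np.asarray(px,float)); K=c["camera_matrix"];P=c["pose"];k=float(c["k1"])
    d=(px-[K[0,2],K[1,2]])/[K[0,0],K[1,1]]; s=d.copy()
    for _ in range(20): s=d/(1+k*(s**2).sum(1,keepdims=True))
    r=np.c_[s,np.ones(len(s))]@P[:3,:3].T
    return P[:3,3]+r*((z-P[2,3])/r[:,2])[:,None]
def proj(c,p):
    P=c["pose"];q=(np.atleast_2d(p)-P[:3,3])@P[:3,:3];s=q[:,:2]/q[:,2:];s=s*(1+float(c["k1"])*(s**2).sum(1,keepdims=True))
    return s*[c["camera_matrix"][0,0]]*1+[c["camera_matrix"][0,2],c["camera_matrix"][1,2]]
def comps(m,amin):
    n,l,s,ce=cv2.connectedComponentsWithStats(m.astype(np.uint8));return [(l==i,s[i,4],ce[i]) for i in range(1,n) if s[i,4]>=amin]
def load(n): return dict(np.load(f"{n}.npz"))
def snap(n):
    c=read_camera(n);np.savez(f"{n}.npz",**c);return c
def pts(m): ys,xs=np.nonzero(m);return np.c_[xs,ys].astype(float)
def rect(c,m,z):
    w=cast(c,pts(m),z)[:,:2];return cv2.minAreaRect((w*1000).astype(np.float32))
def hsv(c): return [a.astype(int) for a in cv2.split(cv2.cvtColor(c["img"],cv2.COLOR_RGB2HSV))]
E
cat > m.py <<'E'
from h import *
t=load("top");s=load("scene");H,S,V=hsv(t)
print("mat",rect(t,comps((H>50)&(H<75)&(S>120),500)[0][0],.003))
blue=(H>100)&(H<125)&(S>120)
til=[]
for m,a,ce in comps(cv2.morphologyEx(blue.astype(np.uint8),cv2.MORPH_CLOSE,np.ones((3,3))),100):
    r=rect(t,m,.03)
    x0,y0=(ce-24).astype(int); sub=np.zeros_like(blue);sub[y0:y0+48,x0:x0+48]=1
    red=sub&((H<8)|(H>170))&(S>60)&(V>60)
    p=cast(t,pts(red),.071)[:,:2];e=np.linalg.eigh(np.cov(p.T)) if len(p)>3 else None
    br=sub&(H>14)&(H<35)&(S>80);
    print("block",ce,a,"rect",np.round(r[0]),np.round(r[1]),round(r[2],1),"red",len(p),p.mean(0),np.degrees(np.arctan2(*e[1][::-1,1])) if e else 0,"brass",cast(t,pts(br).mean(0),.06)[0,:2])
    til.append(cv2.resize(t["img"][y0+4:y0+44,x0+4:x0+44],(300,300),interpolation=cv2.INTER_CUBIC))
cv2.imwrite("pics/b.png",np.vstack([np.hstack(til[:2]),np.hstack(til[2:4])])[:,:,::-1])
org=(H<16)&(S>170)&(V>100)
for m,a,ce in comps(org,40): print("orange",ce,a,cast(t,ce,.044),rect(t,m,.044))
dark=(V<45)
for m,a,ce in comps(dark,60):
    if a<600: print("dark",ce,a,cast(t,ce,.044))
E
python3 m.py
```

```text
mat ((478.9931335449219, -0.7733154296875), (247.19398498535156, 147.5302276611328), 86.01072692871094)
block [223.2        153.14385965] 285 rect [675.  67.] [72. 68.] 14.0 red 17 [0.67730456 0.06854262] -167.15590944537675 brass [0.67188524 0.06553218]
block [163.01724138 177.20344828] 290 rect [606. 230.] [73. 68.] 57.1 red 15 [0.60854641 0.23274376] 57.213344197053814 brass [0.60383998 0.22712674]
block [ 97.13120567 231.20212766] 282 rect [460. 407.] [69. 74.] 12.5 red 19 [0.45952417 0.41295955] -167.91276294570264 brass [0.45847225 0.40294094]
block [172.55882353 244.06862745] 306 rect [427. 196.] [69. 71.] 10.6 red 18 [0.42838184 0.19800688] -169.32952069039604 brass [0.42726305 0.1922841 ]
orange [303.54761905 180.61904762] 168 [[ 0.59249244 -0.14756498  0.044     ]] ((592.6951293945312, -147.8505859375), (27.0880184173584, 41.72532653808594), 72.04411315917969)
orange [389.35057471 197.55172414] 174 [[ 0.55029812 -0.37100423  0.044     ]] ((550.60791015625, -371.18853759765625), (28.90134620666504, 41.70737838745117), 63.72673034667969)
orange [373.56140351 250.39766082] 171
[... 490 characters left out ...]
38   0.044     ]]
dark [325.77777778 190.57894737] 171 [[ 0.56689453 -0.20518856  0.044     ]]
dark [555.07048458 207.02643172] 227 [[ 0.52929021 -0.83137745  0.044     ]]
dark [408.77894737 210.74210526] 190 [[ 0.51618937 -0.42149402  0.044     ]]
dark [104.68421053 227.78947368] 76 [[0.46374214 0.36869853 0.044     ]]
dark [350.15083799 237.8603352 ] 179 [[ 0.44493677 -0.26733807  0.044     ]]
dark [103.07218684 271.00636943] 471 [[0.35179386 0.36758789 0.044     ]]
dark [557.84883721 348.95348837] 172 [[ 0.15110476 -0.82442757  0.044     ]]
dark [  4.0942029 412.8115942] 138 [[-0.03117027  0.63323533  0.044     ]]
dark [156.         417.75555556] 90 [[-0.01557793  0.22004587  0.044     ]]
```

View pics/b.png

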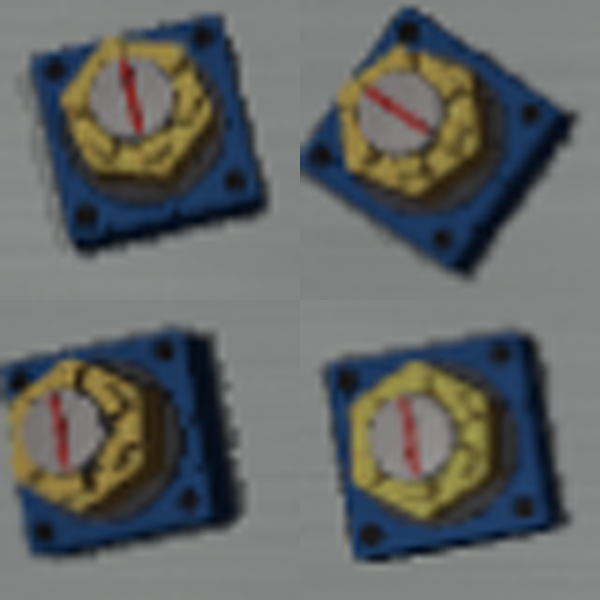

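The 2x2 crop shows the red lines parallel to the block edges, and the nut hexagons can be measured.

```bash
cat > n.py <<'E'
from h import *
import sys
t=load("top");s=load("scene");C=[(.675,.067),(.606,.231),(.46,.41),(.427,.197)]
def ray(c,p): 
    a=cast(c,p,0)[0];o=c["pose"][:3,3];d=a-o;return o,d/np.linalg.norm(d)
def tri(c1,p1,c2,p2):
    A=np.zeros((3,3));b=np.zeros(3)
    for o,d in(ray(c1,p1),ray(c2,p2)):
        M=np.eye(3)-np.outer(d,d);A+=M;b+=M@o
    return np.linalg.solve(A,b)
for i,(x,y) in enumerate(C):
    R={}
    for n,c in(("t",t),("s",s)):
        H,S,V=hsv(c);u,v=proj(c,[x,y,.071])[0].astype(int);sub=np.zeros(H.shape,bool);sub[v-9:v+10,u-9:u+10]=1
        red=sub&((H<8)|(H>170))&(S>60)&(V>60);p=pts(red);R[n]=p.mean(0)
        w=cast(c,p,.071)[:,:2];ev=np.linalg.eigh(np.cov(w.T))[1][:,1]
        sub[v-14:v+15,u-14:u+15]=1
        top=(sub&(H>14)&(H<35)&(S>60)&(V>130))
        hull=cv2.convexHull(pts(top).astype(np.float32))[:,0]
        full=np.zeros(H.shape,np.uint8)
        w=cast(c,hull,.058)[:,:2]*1000
        mm=np.zeros((1200,1600),np.uint8);o=np.array([x,y])*1000-30
        mm=np.zeros((600,600),np.uint8);cv2.fillPoly(mm,[((w-o)*10).astype(np.int32)],1)
        q=pts(mm)/10+o;cen=q.mean(0);d=q-cen;th=np.arctan2(d[:,1],d[:,0]);r=np.hypot(*d.T)
        z=(r**6*np.exp(6j*th)).sum();vert=np.degrees(np.angle(z))/6
        print(i,n,"red",np.round(cast(c,R[n],.071)[0,:2]*1000,1),"ang",round(np.degrees(np.arctan(ev[1]/ev[0])),1),"hexc",np.round(cen,1),"area",len(q)/100,"flat",round((vert+30)%60,1),"str",round(abs(z)/(r**6).sum(),3),len(p),vert)
    print("  tri",np.round(tri(t,R["t"],s,R["s"])*1000,1))
E
python3 n.py
```

```text
0 t red [677.3  68.5] ang 12.8 hexc [677.6  68.8] area 1617.04 flat 54.6 str 0.2 17 24.57778478029498
0 s red [680.1  69.5] ang 13.8 hexc [676.2  70.8] area 1680.11 flat 57.4 str 0.143 19 27.389906532282453
  tri [678.3  69.7  68.4]
1 t red [608.5 232.7] ang 57.2 hexc [608.2 233.7] area 1576.61 flat 40.2 str 0.186 15 10.198135145175863
1 s red [608.7 234.5] ang 55.4 hexc [605.5 237.5] area 1519.09 flat 24.2 str 0.043 18 -5.802906436818031
  tri [608.8 233.4  71.4]
2 t red [459.5 413. ] ang 12.1 hexc [460.8 413.8] area 1570.01 flat 41.3 str 0.103 19 11.250024723323405
2 s red [460.3 414. ] ang 9.9 hexc [454.4 417. ] area 1599.48 flat 46.6 str 0.04 11 16.55453793589626
  tri [459.8 413.7  70.5]
3 t red [428.4 198. ] ang 10.7 hexc [428.3 199.2] area 1523.35 flat 35.7 str 0.163 18 5.655294140750616
3 s red [430.5 199.3] ang 10.2 hexc [420.2 201.5] area 1339.67 flat 25.7 str 0.068 16 -4.3282554503291
  tri [428.8 199.3  69.3]
```

```bash
cat > g.py <<'E'
# usage: g.py x y z phi [tilt about tool y deg]  (mm, deg): shift/turn from present pose
from h import *; import sys
from scipy.spatial.transform import Rotation as R
a=list(map(float,sys.argv[1:]));o=get_obs();w=o["tool_rot"];R0=R.from_quat([*w[1:],w[0]])
f=np.radians(a[3]);y=np.array([np.cos(f),np.sin(f),0]);z=np.array([0,0,-1.]);G=R.from_matrix(np.c_[np.cross(y,z),y,z])
if len(a)>4: G=G*R.from_rotvec([0,a[4],0],degrees=True)
yy=R0.as_matrix()[:,1]
print("t",round(o["t"],2),"phi",round(np.degrees(np.arctan2(yy[1],yy[0])),1),"pos",np.round(o["eef_pos"]*1000,1),"F",np.round(o["contact_force"],1),"w",round(float(o["gripper_width"]),3),"q7",np.round(o["q"],2))
print("d",np.round(R0.inv().apply(np.array(a[:3])/1000-o["eef_pos"]),4),"rot",np.round((R0.inv()*G).as_rotvec(degrees=True),2))
E
python3 g.py 460 412 120 42; python3 g.py 460 412 38 42
```

```text
t 0.1 phi 65.8 pos [276.1 615.4 230.4] F [0.7 0.7 0.6] w 1.002 q7 [-1.26  0.48  0.02  1.56 -0.01  1.11 -0.08]
d [-0.251  -0.1101  0.1106] rot [-9.000e-02  2.000e-02  2.383e+01]
t 0.1 phi 65.8 pos [276.1 615.4 230.4] F [0.7 0.7 0.6] w 1.002 q7 [-1.26  0.48  0.02  1.56 -0.01  1.11 -0.08]
d [-0.251  -0.1099  0.1926] rot [-9.000e-02  2.000e-02  2.383e+01]
```

>>> arm_command(
  commands=[-0.251,-0.11,0.11,0,0,23.8,1,-0.251,-0.11,0.11,0,0,23.8,1,-0.251,-0.11,0.11,0,0,23.8,1,-0.251,-0.11,0.11,0,0,23.8,1,-0.251,-0.11,0.11,0,0,23.8,1,-0.251,-0.11,0.11,0,0,23.8,1,-0.251,-0.11,0.11,0,0,23.8,1,-0.251,-0.11,0.11,0,0,23.8,1],
)

```text
t: 0.9
eef_pos: [0.4608, 0.4112, 0.1205]
tool_rot: [-0.0, 0.408, 0.913, -0.001]
contact_force: [-0.4, 1.5, -0.5]
gripper_width: 1.002
grasp_force: 0.0
```

```bash
python3 g.py 460 412 38 42
```

```text
t 0.9 phi 41.9 pos [460.8 411.2 120.5] F [-0.4  1.5 -0.5] w 1.002 q7 [-0.94  0.51  0.14  1.8  -0.09  0.84 -0.02]
d [0.0012 0.     0.0825] rot [-0.1   0.02 -0.14]
```

>>> arm_command(
  commands=[0.001,0,0.04,0,0,0,1,0.001,0,0.082,0,0,0,1,0.001,0,0.082,0,0,0,1,0.001,0,0.082,0,0,0,0.4,0.001,0,0.082,0,0,0,0.4,0.001,0,0.082,0,0,0,0.4,0.001,0,0.082,0,0,0,0.4,0.001,0,0.082,0,0,0,0.4],
  force=60,
)

```text
t: 1.7
eef_pos: [0.4595, 0.4142, 0.0421]
tool_rot: [-0.0, 0.407, 0.914, 0.001]
contact_force: [-4.1, -2.8, 9.9]
gripper_width: 0.525
grasp_force: 59.8
```

```bash
python3 g.py 460 412 38 12.3
```

```text
t 1.7 phi 42.0 pos [459.5 414.2  42.1] F [-4.1 -2.8  9.9] w 0.525 q7 [-0.93  0.61  0.12  1.84 -0.11  0.69 -0.  ]
d [-0.002  -0.0011  0.0041] rot [ 0.06 -0.09 29.71]
```

>>> arm_command(
  commands=[0.002,0.001,-0.003,0,0,4,0.4,0.002,0.001,-0.003,0,0,10,0.4,0.002,0.001,-0.003,0,0,16,0.4,0.002,0.001,-0.003,0,0,22,0.4,0.002,0.001,-0.003,0,0,27,0.4,0.002,0.001,-0.003,0,0,29.7,0.4,0.002,0.001,-0.003,0,0,29.7,0.4,0.002,0.001,-0.003,0,0,29.7,0.4],
  force=80,
)

```text
t: 2.5
eef_pos: [0.4599, 0.4144, 0.0426]
tool_rot: [0.001, 0.627, 0.779, 0.0]
contact_force: [4.8, -3.8, -9.2]
gripper_width: 0.514
grasp_force: 92.1
```

```bash
python3 g.py 460 412 38 12.3
```

```text
t 2.5 phi 12.3 pos [459.9 414.4  42.6] F [ 4.8 -3.8 -9.2] w 0.514 q7 [-1.03  0.63  0.26  1.84 -0.24  0.7  -0.42]
d [-0.0023 -0.0004  0.0046] rot [0.05 0.06 0.01]
```

>>> arm_command(
  commands=[0,0,0,0,0,0,1,0,0,0,0,0,0,1,0,0,0,0,0,0,1,0,0,0,0,0,0,1,0,0,-0.03,0,0,0,1,0,0,-0.08,0,0,0,1,0,0,-0.08,0,0,0,1,0,0,-0.08,0,0,0,1],
)

```text
t: 3.3
eef_pos: [0.4597, 0.4166, 0.1241]
tool_rot: [-0.0, 0.627, 0.779, 0.002]
contact_force: [-0.4, 0.3, -1.3]
gripper_width: 0.999
grasp_force: 0.0
```

```bash
python3 g.py 428.5 198.5 120 35.7
```

```text
t 3.3 phi 12.4 pos [459.7 416.6 124.1] F [-0.4  0.3 -1.3] w 0.999 q7 [-1.06  0.52  0.3   1.8  -0.2   0.85 -0.45]
d [-0.2064 -0.0771  0.0034] rot [  0.18  -0.11 -23.34]
```

>>> arm_command(
  commands=[-0.206,-0.077,0.003,0,0,-23.3,1,-0.206,-0.077,0.003,0,0,-23.3,1,-0.206,-0.077,0.003,0,0,-23.3,1,-0.206,-0.077,0.003,0,0,-23.3,1,-0.206,-0.077,0.003,0,0,-23.3,1,-0.206,-0.077,0.003,0,0,-23.3,1,-0.206,-0.077,0.003,0,0,-23.3,1,-0.206,-0.077,0.003,0,0,-23.3,1],
)

```text
t: 4.1
eef_pos: [0.4278, 0.1994, 0.119]
tool_rot: [-0.0, 0.456, 0.89, 0.0]
contact_force: [0.6, 0.5, -0.6]
gripper_width: 1.004
grasp_force: 0.0
```

```bash
python3 g.py 428.5 198.5 41 35.7
```

```text
t 4.1 phi 35.7 pos [427.8 199.4 119. ] F [ 0.6  0.5 -0.6] w 1.004 q7 [-0.77  0.3   0.24  2.15 -0.11  0.7   0.16]
d [-0.0012  0.      0.078 ] rot [ 0.   -0.02  0.04]
```

>>> arm_command(
  commands=[-0.001,0,0.04,0,0,0,1,-0.001,0,0.078,0,0,0,1,-0.001,0,0.078,0,0,0,1,-0.001,0,0.078,0,0,0,0.4,-0.001,0,0.078,0,0,0,0.4,-0.001,0,0.078,0,0,0,0.4,-0.001,0,0.078,0,0,0,0.4,-0.001,0,0.078,0,0,0,0.4],
  force=80,
)

```text
t: 4.9
eef_pos: [0.429, 0.1978, 0.0434]
tool_rot: [0.0, 0.457, 0.889, 0.001]
contact_force: [-3.2, -2.0, 10.5]
gripper_width: 0.516
grasp_force: 80.1
```

```bash
python3 g.py 428.5 198.5 41 10.6
```

```text
t 4.9 phi 35.6 pos [429.  197.8  43.4] F [-3.2 -2.  10.5] w 0.516 q7 [-0.73  0.44  0.2   2.19 -0.17  0.52  0.22]
d [0.0008 0.     0.0024] rot [ 0.13 -0.07 25.01]
```

>>> arm_command(
  commands=[0,0,-0.001,0,0,4,0.4,0,0,-0.001,0,0,10,0.4,0,0,-0.001,0,0,16,0.4,0,0,-0.001,0,0,21,0.4,0,0,-0.001,0,0,25,0.4,0,0,-0.001,0,0,25,0.4,0,0,-0.001,0,0,25,0.4,0,0,-0.001,0,0,25,0.4],
)

```text
t: 5.7
eef_pos: [0.4284, 0.1976, 0.0435]
tool_rot: [-0.0, 0.638, 0.77, 0.001]
contact_force: [-3.9, -0.1, 7.3]
gripper_width: 0.51
grasp_force: 85.6
```

>>> arm_command(
  commands=[0,0,0,0,0,0,1,0,0,0,0,0,0,1,0,0,0,0,0,0,1,0,0,0,0,0,0,1,0,0,-0.03,0,0,0,1,0,0,-0.08,0,0,0,1,0,0,-0.08,0,0,0,1,0,0,-0.08,0,0,0,1],
)

```text
t: 6.5
eef_pos: [0.4291, 0.1977, 0.1233]
tool_rot: [0.0, 0.638, 0.77, 0.001]
contact_force: [-0.3, 1.0, -1.0]
gripper_width: 0.998
grasp_force: 0.0
```

```bash
python3 g.py 608.5 233 120 40.2
```

```text
t 6.5 phi 10.7 pos [429.1 197.7 123.3] F [-0.3  1.  -1. ] w 0.998 q7 [-0.9   0.31  0.4   2.15 -0.18  0.71 -0.19]
d [0.0015 0.1829 0.0038] rot [  0.16  -0.05 -29.54]
```

>>> arm_command(
  commands=[0.002,0.183,0.004,0,0,-29.5,1,0.002,0.183,0.004,0,0,-29.5,1,0.002,0.183,0.004,0,0,-29.5,1,0.002,0.183,0.004,0,0,-29.5,1,0.002,0.183,0.004,0,0,-29.5,1,0.002,0.183,0.004,0,0,-29.5,1,0.002,0.183,0.004,0,0,-29.5,1,0.002,0.183,0.004,0,0,-29.5,1],
)

```text
t: 7.3
eef_pos: [0.6064, 0.2328, 0.1178]
tool_rot: [-0.001, 0.421, 0.907, -0.001]
contact_force: [0.3, 0.6, -0.6]
gripper_width: 1.004
grasp_force: 0.0
```

```bash
python3 g.py 608.5 233 42 40.2
```

```text
t 7.3 phi 40.1 pos [606.4 232.8 117.8] F [ 0.3  0.6 -0.6] w 1.004 q7 [-0.65  0.57  0.26  1.73 -0.18  0.87  0.39]
d [-0.0013  0.0019  0.0758] rot [-0.09 -0.05 -0.05]
```

>>> arm_command(
  commands=[-0.001,0.001,0.04,0,0,0,1,-0.001,0.001,0.076,0,0,0,1,-0.001,0.001,0.076,0,0,0,1,-0.001,0.001,0.076,0,0,0,0.4,-0.001,0.001,0.076,0,0,0,0.4,-0.001,0.001,0.076,0,0,0,0.4,-0.001,0.001,0.076,0,0,0,0.4,-0.001,0.001,0.076,0,0,0,0.4],
)

```text
t: 8.1
eef_pos: [0.6095, 0.2324, 0.0451]
tool_rot: [0.0, 0.422, 0.907, 0.0]
contact_force: [-6.5, -2.2, 10.4]
gripper_width: 0.513
grasp_force: 81.3
```

```bash
python3 g.py 608.5 233 42 -3
```

```text
t 8.1 phi 40.1 pos [609.5 232.4  45.1] F [-6.5 -2.2 10.4] w 0.513 q7 [-0.63  0.66  0.24  1.76 -0.21  0.75  0.42]
d [ 0.0011 -0.0004  0.0031] rot [ 4.000e-02 -3.000e-02  4.309e+01]
```

>>> arm_command(
  commands=[0,0,-0.002,0,0,6,0.4,0,0,-0.002,0,0,13,0.4,0,0,-0.002,0,0,20,0.4,0,0,-0.002,0,0,27,0.4,0,0,-0.002,0,0,34,0.4,0,0,-0.002,0,0,40,0.4,0,0,-0.002,0,0,43,0.4,0,0,-0.002,0,0,43,0.4],
)

```text
t: 8.9
eef_pos: [0.6083, 0.232, 0.0452]
tool_rot: [-0.0, 0.725, 0.688, -0.001]
contact_force: [-3.9, -2.7, 0.6]
gripper_width: 0.509
grasp_force: 85.6
```

>>> arm_command(
  commands=[0,0,0,0,0,0,0.4,0,0,0,0,0,0,1,0,0,0,0,0,0,1,0,0,0,0,0,0,1,0,0,0,0,0,0,1,0,0,-0.03,0,0,0,1,0,0,-0.08,0,0,0,1,0,0,-0.08,0,0,0,1],
)

```text
t: 9.7
eef_pos: [0.6139, 0.2337, 0.1311]
tool_rot: [0.002, 0.725, 0.689, 0.005]
contact_force: [1.2, -0.3, 1.0]
gripper_width: 1.003
grasp_force: 0.0
```

```bash
python3 g.py 677.5 69 120 -5
```

```text
t 9.7 phi -2.9 pos [613.9 233.7 131.1] F [ 1.2 -0.3  1. ] w 1.003 q7 [-0.8   0.59  0.49  1.72 -0.34  0.9  -0.22]
d [-0.1613  0.0718  0.011 ] rot [ 0.58 -0.31  2.09]
```

>>> arm_command(
  commands=[-0.161,0.07,0.011,0.5,-0.3,2,1,-0.161,0.07,0.011,0.5,-0.3,2,1,-0.161,0.07,0.011,0.5,-0.3,2,1,-0.161,0.07,0.011,0.5,-0.3,2,1,-0.161,0.07,0.011,0.5,-0.3,2,1,-0.161,0.07,0.011,0.5,-0.3,2,1,-0.161,0.07,0.011,0.5,-0.3,2,1],
)

```text
t: 10.4
eef_pos: [0.6709, 0.0707, 0.1131]
tool_rot: [-0.002, 0.736, 0.677, -0.005]
contact_force: [-0.0, -0.4, 0.0]
gripper_width: 1.0
grasp_force: 0.0
```

```bash
python3 g.py 677.5 69 42 -5
```

```text
t 10.4 phi -4.7 pos [670.9  70.7 113.1] F [-0.  -0.4  0. ] w 1.0 q7 [-0.53  0.65  0.49  1.67 -0.36  0.92  0.01]
d [-0.0008  0.0074  0.071 ] rot [-0.52  0.23  0.27]
```

>>> arm_command(
  commands=[-0.001,0.007,0.04,-0.5,0.2,0,1,-0.001,0.007,0.072,-0.5,0.2,0,1,-0.001,0.007,0.072,-0.5,0.2,0,1,-0.001,0.007,0.072,-0.5,0.2,0,0.4,-0.001,0.007,0.072,-0.5,0.2,0,0.4,-0.001,0.007,0.072,-0.5,0.2,0,0.4,-0.001,0.007,0.072,-0.5,0.2,0,0.4,-0.001,0.007,0.072,-0.5,0.2,0,0.4],
)

```text
t: 11.2
eef_pos: [0.6777, 0.0672, 0.0438]
tool_rot: [0.0, 0.737, 0.676, 0.0]
contact_force: [-5.5, 0.3, 8.6]
gripper_width: 0.514
grasp_force: 82.6
```

```bash
python3 g.py 677.5 69 42 -46.8
```

```text
t 11.2 phi -4.9 pos [677.7  67.2  43.8] F [-5.5  0.3  8.6] w 0.514 q7 [-0.49  0.74  0.44  1.69 -0.41  0.81  0.06]
d [ 0.0018 -0.0004  0.0018] rot [ 5.000e-02 -1.000e-02  4.193e+01]
```

>>> arm_command(
  commands=[0,0,-0.001,0,0,6,0.4,0,0,-0.001,0,0,13,0.4,0,0,-0.001,0,0,20,0.4,0,0,-0.001,0,0,27,0.4,0,0,-0.001,0,0,34,0.4,0,0,-0.001,0,0,40,0.4,0,0,-0.001,0,0,42,0.4,0,0,-0.001,0,0,42,0.4],
)

```text
t: 12.0
eef_pos: [0.6764, 0.0678, 0.0438]
tool_rot: [-0.0, 0.93, 0.367, -0.001]
contact_force: [-7.3, 1.6, 6.8]
gripper_width: 0.513
grasp_force: 83.0
```

>>> arm_command(
  commands=[0,0,0,0,0,0,0.4,0,0,0,0,0,0,1,0,0,0,0,0,0,1,0,0,0,0,0,0,1,0,0,0,0,0,0,1,0,0,-0.03,0,0,0,1,0,0,-0.08,0,0,0,1,0,0,-0.08,0,0,0,1],
)

```text
t: 12.8
eef_pos: [0.6819, 0.0657, 0.1291]
tool_rot: [0.003, 0.93, 0.367, 0.005]
contact_force: [0.9, -0.6, 0.0]
gripper_width: 0.997
grasp_force: 0.0
```

```bash
python3 g.py 581 -180 170 -20
```

```text
t 12.8 phi -46.9 pos [681.9  65.7 129.1] F [ 0.9 -0.6  0. ] w 0.997 q7 [-0.65  0.69  0.7   1.66 -0.52  0.97 -0.59]
d [-0.2412  0.1109 -0.0417] rot [  0.56  -0.3  -26.91]
```

```bash
python3 g.py 605 -116 130 -20 -35; sed -i 's/^t=load.*;C=/t=snap("top");s=snap("scene");C=/' n.py; sed -i 's/load("top");s=load("scene")/snap("top");s=snap("scene")/' n.py
```

```text
t 12.8 phi -46.9 pos [681.9  65.7 129.1] F [ 0.9 -0.6  0. ] w 0.997 q7 [-0.65  0.69  0.7   1.66 -0.52  0.97 -0.59]
d [-0.1803  0.0802 -0.0016] rot [ -7.68 -34.64 -26.24]
```

>>> arm_command(
  commands=[-0.09,0.04,-0.04,-3.8,-17.3,-13.1,1,-0.18,0.08,-0.01,-7.7,-34.6,-26.2,1,-0.18,0.08,-0.002,-7.7,-34.6,-26.2,1,-0.18,0.08,-0.002,-7.7,-34.6,-26.2,1,-0.18,0.08,-0.002,-7.7,-34.6,-26.2,1,-0.18,0.08,-0.002,-7.7,-34.6,-26.2,1,-0.18,0.08,-0.002,-7.7,-34.6,-26.2,1,-0.18,0.08,-0.002,-7.7,-34.6,-26.2,1],
)

```text
t: 13.6
eef_pos: [0.6014, -0.1148, 0.1252]
tool_rot: [0.17, 0.781, 0.547, -0.249]
contact_force: [-0.4, -0.9, -0.4]
gripper_width: 1.001
grasp_force: 0.0
```

```bash
python3 g.py 577.5 -190 13 -20 -35; python3 n.py
python3 - <<'E'
from h import *
t=load("top");s=load("scene")
cv2.imwrite("pics/t1.png",np.hstack([cv2.resize(t["img"][110:290,280:460],(500,500)),cv2.resize(s["img"][60:240,250:430],(300,500))])[:,:,::-1])
E
```

```text
t 13.6 phi -20.1 pos [ 601.4 -114.8  125.2] F [-0.4 -0.9 -0.4] w 1.001 q7 [-0.73  0.82  0.84  1.73 -0.01  1.04 -0.35]
d [-0.      0.0042  0.1371] rot [-0.38  0.09  0.19]n.py:15: RuntimeWarning: Mean of empty slice.
  red=sub&((H<8)|(H>170))&(S>60)&(V>60);p=pts(red);R[n]=p.mean(0)
  ret = um.true_divide(
  avg = a.mean(axis, **keepdims_kw)
n.py:16: RuntimeWarning: Degrees of freedom <= 0 for slice
  w=cast(c,p,.071)[:,:2];ev=np.linalg.eigh(np.cov(w.T))[1][:,1]
  c *= np.true_divide(1, fact)
  c *= np.true_divide(1, fact)
Traceback (most recent call last):
  File "n.py", line 19, in <module>
    hull=cv2.convexHull(pts(top).astype(np.float32))[:,0]
         ~~~~~~~~~~~~~~~~~~~~~~~~~~~~~~~~~~~~~~~~~~~^^^^^
TypeError: 'NoneType' object is not subscriptable
```

View pics/t1.png

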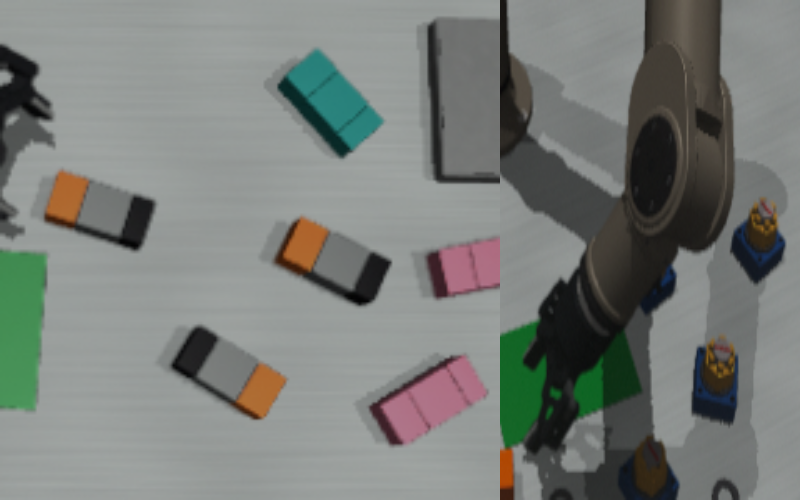

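The crop shows the three tubes where I measured them, with the gripper tilted just ahead of tube 1's cap at crop pixel (66,197).

>>> arm_command(
  commands=[0,0.004,0.05,0,0,0,1,0,0.004,0.09,0,0,0,1,0,0.004,0.137,0,0,0,1,0,0.004,0.137,0,0,0,1,0,0.004,0.137,0,0,0,0.4,0,0.004,0.137,0,0,0,0.4,0,0.004,0.137,0,0,0,0.4,0,0.004,0.137,0,0,0,0.4],
  force=60,
)

```text
t: 14.5
eef_pos: [0.5787, -0.1891, 0.0143]
tool_rot: [0.171, 0.78, 0.548, -0.249]
contact_force: [0.8, 1.8, 7.4]
gripper_width: 0.51
grasp_force: 61.0
```

```bash
python3 g.py 577.5 -190 140 -20 10
```

```text
t 14.5 phi -19.9 pos [ 578.7 -189.1   14.3] F [0.8 1.8 7.4] w 0.51 q7 [-0.59  0.96  0.76  1.82 -0.05  0.78 -0.32]
d [-0.0733 -0.0016 -0.1021] rot [-0.32 45.13  0.2 ]
```

```bash
python3 g.py 582 -177 70 -20 10
```

```text
t 14.5 phi -19.9 pos [ 578.7 -189.1   14.3] F [0.8 1.8 7.4] w 0.51 q7 [-0.59  0.96  0.76  1.82 -0.05  0.78 -0.32]
d [-0.0218 -0.0014 -0.0528] rot [-0.32 45.13  0.2 ]
```

>>> arm_command(
  commands=[-0.01,0,-0.03,0,0,0,0.4,-0.022,-0.001,-0.053,0,8,0,0.4,-0.022,-0.001,-0.053,0,16,0,0.4,-0.022,-0.001,-0.053,0,24,0,0.4,-0.022,-0.001,-0.053,0,32,0,0.4,-0.022,-0.001,-0.053,0,40,0,0.4,-0.022,-0.001,-0.053,0,45,0,0.4,-0.022,-0.001,-0.053,0,45,0,0.4],
)

```text
t: 15.3
eef_pos: [0.5787, -0.1833, 0.0697]
tool_rot: [-0.052, 0.819, 0.568, 0.068]
contact_force: [-0.7, -2.1, -2.1]
gripper_width: 0.508
grasp_force: 61.3
```

```bash
python3 g.py 490 97 85 -20 45
```

```text
t 15.3 phi -20.5 pos [ 578.7 -183.3   69.7] F [-0.7 -2.1 -2.1] w 0.508 q7 [ 0.05  0.59  0.33  1.86 -0.51  0.78  0.34]
d [ 0.2306 -0.1812  0.0255] rot [-0.19 35.25 -0.63]
```

>>> arm_command(
  commands=[0.03,-0.025,-0.01,0,4,0,0.4,0.065,-0.05,-0.01,0,9,0,0.4,0.1,-0.08,0,0,14,0,0.4,0.135,-0.105,0,0,20,0,0.4,0.17,-0.13,0.01,0,26,0,0.4,0.2,-0.155,0.02,0,31,0,0.4,0.23,-0.181,0.025,0,35,0,0.4,0.23,-0.181,0.025,0,35,0,0.4],
)

```text
t: 16.1
eef_pos: [0.4841, 0.1064, 0.0835]
tool_rot: [-0.227, 0.757, 0.531, 0.307]
contact_force: [-0.6, -0.4, -2.3]
gripper_width: 0.51
grasp_force: 61.6
```

```bash
python3 g.py 490 97 85 -20 45;python3 g.py 490 97 85 -20 55
python3 - <<'E'
from h import *
t=snap("top");s=snap("scene")
cv2.imwrite("pics/t2.png",np.hstack([cv2.resize(t["img"][130:290,180:340],(400,400)),cv2.resize(s["img"][110:270,200:360],(400,400))])[:,:,::-1])
E
```

```text
t 16.1 phi -19.5 pos [484.1 106.4  83.5] F [-0.6 -0.4 -2.3] w 0.51 q7 [ 0.32  0.52 -0.23  2.28 -1.35  0.67  1.  ]
d [-0.0037  0.0086 -0.006 ] rot [-1.05  0.14 -0.33]
t 16.1 phi -19.5 pos [484.1 106.4  83.5] F [-0.6 -0.4 -2.3] w 0.51 q7 [ 0.32  0.52 -0.23  2.28 -1.35  0.67  1.  ]
d [-0.0037  0.0086 -0.006 ] rot [-1.01 10.14 -0.42]
```

View pics/t2.png

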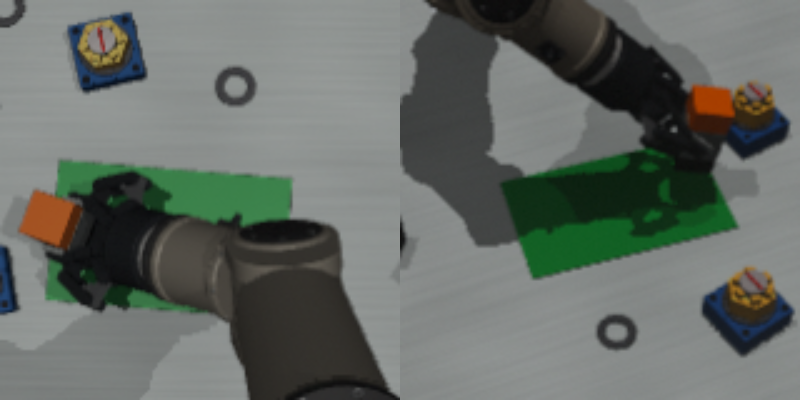

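Both crops show tube 1 nearly upright in the gripper, over the left end of the mat, cap at (50,220) in the left crop. It can be lowered.

>>> arm_command(
  commands=[-0.007,0,0.007,0,0,0,0.4,-0.014,0,0.014,0,0,0,0.4,-0.02,0,0.02,0,0,0,0.4,-0.025,0,0.025,0,0,0,0.4,-0.027,0,0.027,0,0,0,0.4,-0.027,0,0.027,0,0,0,0.4],
)

```text
t: 16.8
eef_pos: [0.4897, 0.1004, 0.0462]
tool_rot: [-0.222, 0.758, 0.529, 0.309]
contact_force: [0.5, -0.1, -1.9]
gripper_width: 0.506
grasp_force: 61.7
```

```bash
python3 g.py 484 106 45 -20 45
```

```text
t 16.8 phi -20.0 pos [489.7 100.4  46.2] F [ 0.5 -0.1 -1.9] w 0.506 q7 [ 0.48  0.63 -0.42  2.26 -1.35  0.54  1.08]
d [ 0.0014 -0.0072  0.0032] rot [-0.37  0.29 -0.35]
```

Next I lower the last few mm, watching the force.

>>> arm_command(
  commands=[-0.002,0,0.002,0,0,0,0.4,-0.004,0,0.004,0,0,0,0.4,-0.005,0,0.005,0,0,0,0.4,-0.005,0,0.005,0,0,0,0.4],
)

```text
t: 17.2
eef_pos: [0.4897, 0.1014, 0.0414]
tool_rot: [-0.223, 0.758, 0.529, 0.311]
contact_force: [-5.1, -5.5, 15.9]
gripper_width: 0.506
grasp_force: 61.1
```

>>> arm_command(
  commands=[0,0,0,0,0,0,0.6,0,0,0,0,0,0,0.7,0,0,0,0,0,0,0.8,0,0,0,0,0,0,0.8,0,0,-0.01,0,0,0,0.8,0,0,-0.03,0,0,0,0.8,0,0,-0.06,0,0,0,0.8,0,0,-0.1,0,0,0,0.8],
)

```text
t: 18.0
eef_pos: [0.4641, 0.0343, 0.1111]
tool_rot: [-0.223, 0.758, 0.529, 0.309]
contact_force: [1.6, -0.2, -0.6]
gripper_width: 0.805
grasp_force: 0.0
```

```bash
python3 g.py 565 -320 150 -20 0
python3 - <<'E'
from h import *
t=snap("top");s=snap("scene")
cv2.imwrite("pics/t3.png",np.hstack([cv2.resize(t["img"][130:290,180:340],(400,400)),cv2.resize(s["img"][110:270,200:360],(400,400))])[:,:,::-1])
E
```

```text
t 18.0 phi -19.9 pos [464.1  34.3 111.1] F [ 1.6 -0.2 -0.6] w 0.805 q7 [ 0.56  0.46 -0.32  2.26 -1.1   0.73  0.89]
d [-0.1829  0.2149 -0.24  ] rot [ -0.69 -44.78  -0.15]
```

View pics/t3.png

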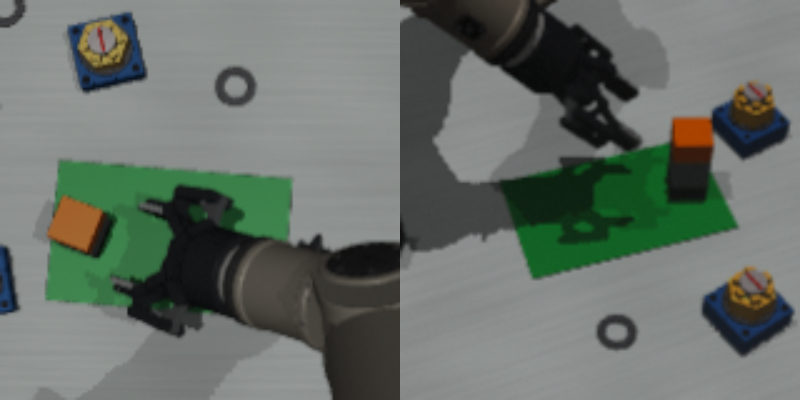

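Tube 1 is standing on the mat, with its cap at (80,225) in the left crop. Next is tube 2.

```bash
cat > o.py <<'E'
from h import *
t=snap("top");H,S,V=hsv(t);org=(H<16)&(S>170)&(V>100)
for m,a,ce in comps(org,40): print("orange",a,cast(t,ce,.044)[0],cast(t,ce,.099)[0,:2],rect(t,m,.044))
E
python3 o.py;python3 g.py 566 -346 119 -30 -35
```

```text
orange 176 [ 0.55031282 -0.3708293   0.044     ] [ 0.54186596 -0.3583258 ] ((550.6345825195312, -371.13446044921875), (29.021944046020508, 41.70737838745117), 63.726722717285156)
orange 297 [0.48955959 0.09359737 0.044     ] [0.48372532 0.08612898] ((489.47552490234375, 93.8484878540039), (44.26263427734375, 44.816627502441406), 70.09906005859375)
orange 172 [ 0.41307898 -0.32733542  0.044     ] [ 0.41053364 -0.3167023 ] ((413.2209777832031, -327.43560791015625), (27.36952018737793, 41.46647644042969), 57.357818603515625)
t 18.15 phi -20.2 pos [466.2  32.  111.7] F [-0.   0.5 -0.2] w 0.805 q7 [ 0.57  0.46 -0.31  2.26 -1.1   0.73  0.89]
d [-0.2218  0.224  -0.2313] rot [ -1.25 -79.43  10.59]
```

>>> arm_command(
  commands=[-0.03,0.03,-0.05,0,-8,1,1,-0.06,0.06,-0.09,0,-16,2,1,-0.09,0.09,-0.13,0,-24,3,1,-0.12,0.12,-0.17,0,-32,4,1,-0.15,0.15,-0.2,-0.6,-40,5,1,-0.18,0.18,-0.22,-0.8,-48,6,1,-0.2,0.2,-0.23,-1,-56,7,1,-0.215,0.215,-0.231,-1.1,-64,8,1],
)

```text
t: 18.95
eef_pos: [0.561, -0.3383, 0.1221]
tool_rot: [0.082, 0.842, 0.511, -0.151]
contact_force: [-0.2, -0.3, -0.4]
gripper_width: 1.004
grasp_force: 0.0
```

```bash
python3 g.py 566 -346 119 -30 -35
```

```text
t 18.95 phi -27.7 pos [ 561.  -338.3  122.1] F [-0.2 -0.3 -0.4] w 1.004 q7 [ 0.03  0.61  0.35  1.71  0.17  0.92 -0.26]
d [-0.0032  0.008   0.0043] rot [  0.2 -15.2   2.5]
```

>>> arm_command(
  commands=[-0.003,0.008,0.004,0,-8,1.3,1,-0.003,0.008,0.004,0,-15.2,2.5,1,-0.003,0.008,0.004,0,-15.2,2.5,1],
)

```text
t: 19.25
eef_pos: [0.5676, -0.3356, 0.1131]
tool_rot: [0.148, 0.823, 0.484, -0.259]
contact_force: [0.7, 1.8, -1.0]
gripper_width: 1.002
grasp_force: 0.0
```

```bash
python3 g.py 528.5 -410.4 13 -30 -35
```

```text
t 19.25 phi -29.2 pos [ 567.6 -335.6  113.1] F [ 0.7  1.8 -1. ] w 1.002 q7 [-0.15  0.73  0.47  1.68  0.33  0.99 -0.48]
d [-0.0124  0.0032  0.1303] rot [ 0.08 -0.29  0.88]
```

>>> arm_command(
  commands=[-0.012,0.003,0.03,0,0,0.9,1,-0.012,0.003,0.08,0,0,0.9,1,-0.012,0.003,0.13,0,0,0.9,1,-0.012,0.003,0.13,0,0,0.9,1,-0.012,0.003,0.13,0,0,0.9,0.4,-0.012,0.003,0.13,0,0,0.9,0.4,-0.012,0.003,0.13,0,0,0.9,0.4,-0.012,0.003,0.13,0,0,0.9,0.4],
)

```text
t: 20.05
eef_pos: [0.528, -0.4165, 0.0197]
tool_rot: [0.152, 0.83, 0.473, -0.255]
contact_force: [0.9, 2.4, 6.3]
gripper_width: 0.514
grasp_force: 60.1
```

```bash
python3 g.py 529 -400 70 -30 10
```

```text
t 20.05 phi -30.5 pos [ 528.  -416.5   19.7] F [0.9 2.4 6.3] w 0.514 q7 [-0.03  0.86  0.47  1.74  0.35  0.76 -0.49]
d [-0.0165 -0.0069 -0.0498] rot [ 0.54 44.56 -0.62]
```

>>> arm_command(
  commands=[-0.01,0,-0.03,0,0,0,0.4,-0.016,0,-0.05,0,8,0,0.4,-0.016,0,-0.05,0,16,0,0.4,-0.016,0,-0.05,0,24,0,0.4,-0.016,0,-0.05,0,32,0,0.4,-0.016,0,-0.05,0,40,0,0.4,-0.016,0,-0.05,0,45,0,0.4,-0.016,0,-0.05,0,45,0,0.4],
)

```text
t: 20.85
eef_pos: [0.5296, -0.4088, 0.0685]
tool_rot: [-0.04, 0.867, 0.49, 0.08]
contact_force: [0.3, -1.2, -2.0]
gripper_width: 0.513
grasp_force: 60.2
```

```bash
python3 g.py 485 15 90 -25 46
```

```text
t 20.85 phi -31.0 pos [ 529.6 -408.8   68.5] F [ 0.3 -1.2 -2. ] w 0.513 q7 [ 0.67  0.66 -0.03  1.67 -0.22  0.83  0.26]
d [ 0.3389 -0.2565  0.0373] rot [ 3.34 35.73 -5.18]
```

>>> arm_command(
  commands=[0.03,-0.025,-0.02,0.2,2,-0.3,0.4,0.07,-0.055,-0.02,0.6,5,-0.8,0.4,0.11,-0.085,-0.02,1,9,-1.4,0.4,0.15,-0.115,-0.015,1.4,13,-2,0.4,0.19,-0.145,-0.01,1.8,18,-2.7,0.4,0.23,-0.175,0,2.2,22,-3.4,0.4,0.27,-0.205,0.01,2.6,27,-4,0.4,0.305,-0.23,0.02,3,32,-4.6,0.4],
)

```text
t: 21.65
eef_pos: [0.4888, -0.0213, 0.1019]
tool_rot: [-0.195, 0.786, 0.502, 0.304]
contact_force: [1.3, 0.1, -2.0]
gripper_width: 0.512
grasp_force: 60.4
```

>>> arm_command(
  commands=[0.02,-0.015,0.01,0,4,0,0.4,0.02,-0.015,0.01,0,4,0,0.4,0.02,-0.015,0.01,0,4,0,0.4],
)

```text
t: 21.95
eef_pos: [0.4848, 0.0016, 0.1072]
tool_rot: [-0.212, 0.776, 0.493, 0.33]
contact_force: [0.2, -0.4, -2.0]
gripper_width: 0.515
grasp_force: 60.5
```

```bash
python3 g.py 485 20 50 -25 46
```

```text
t 21.95 phi -25.1 pos [484.8   1.6 107.2] F [ 0.2 -0.4 -2. ] w 0.515 q7 [ 0.89  0.56 -0.63  2.22 -0.97  0.6   0.76]
d [-0.0297 -0.0074  0.0517] rot [-0.09 -0.22 -0.17]
```

>>> arm_command(
  commands=[-0.008,-0.002,0.015,0,0,0,0.4,-0.016,-0.004,0.03,0,0,0,0.4,-0.025,-0.006,0.045,0,0,0,0.4,-0.03,-0.007,0.052,0,0,0,0.4,-0.03,-0.007,0.052,0,0,0,0.4],
)

```text
t: 22.45
eef_pos: [0.4859, 0.019, 0.0492]
tool_rot: [-0.212, 0.777, 0.492, 0.331]
contact_force: [0.2, 0.0, -1.4]
gripper_width: 0.509
grasp_force: 60.4
```

>>> arm_command(
  commands=[-0.002,0,0.002,0,0,0,0.4,-0.004,0,0.004,0,0,0,0.4,-0.004,0,0.004,0,0,0,0.4],
)

```text
t: 22.75
eef_pos: [0.486, 0.0188, 0.0443]
tool_rot: [-0.212, 0.777, 0.492, 0.332]
contact_force: [-0.6, 0.1, -1.8]
gripper_width: 0.51
grasp_force: 60.4
```

>>> arm_command(
  commands=[-0.002,0,0.002,0,0,0,0.4,-0.004,0,0.004,0,0,0,0.4,-0.004,0,0.004,0,0,0,0.4],
)

```text
t: 23.05
eef_pos: [0.4856, 0.0193, 0.0383]
tool_rot: [-0.212, 0.777, 0.492, 0.331]
contact_force: [0.5, -0.5, -1.9]
gripper_width: 0.516
grasp_force: 60.4
```

>>> arm_command(
  commands=[-0.002,0,0.002,0,0,0,0.4,-0.004,0,0.004,0,0,0,0.4,-0.004,0,0.004,0,0,0,0.4],
)

```text
t: 23.35
eef_pos: [0.4865, 0.0206, 0.0348]
tool_rot: [-0.213, 0.775, 0.492, 0.333]
contact_force: [-2.7, -3.6, 15.0]
gripper_width: 0.51
grasp_force: 58.6
```

>>> arm_command(
  commands=[0,0,0,0,0,0,0.6,0,0,0,0,0,0,0.7,0,0,0,0,0,0,0.8,0,0,0,0,0,0,0.8,0,0,-0.01,0,0,0,0.8,0,0,-0.03,0,0,0,0.8,0,0,-0.06,0,0,0,0.8,0,0,-0.1,0,0,0,0.8],
)

```text
t: 24.15
eef_pos: [0.454, -0.0459, 0.1028]
tool_rot: [-0.213, 0.776, 0.492, 0.331]
contact_force: [0.6, 0.2, -1.1]
gripper_width: 0.8
grasp_force: 0.0
```

```bash
python3 o.py; python3 g.py 432 -298 200 -30 0;python3 g.py 432 -298 200 150 0
```

```text
orange 297 [0.48955959 0.09359737 0.044     ] [0.48372532 0.08612898] ((489.47552490234375, 93.8484878540039), (44.26263427734375, 44.816627502441406), 70.09906005859375)
orange 300 [0.48866764 0.01761593 0.044     ] [0.48287173 0.013415  ] ((488.731201171875, 17.5465087890625), (43.92469787597656, 44.60580062866211), 64.63164520263672)
t 24.2 phi -25.4 pos [454.6 -51.6 105.4] F [ 0.1 -3.9  2.6] w 0.798 q7 [ 0.98  0.55 -0.57  2.22 -0.9   0.69  0.81]
d [-0.0925  0.0854 -0.233 ] rot [ -1.85 -46.13   4.3 ]
t 24.2 phi -25.4 pos [454.6 -51.6 105.4] F [ 0.1 -3.9  2.6] w 0.798 q7 [ 0.98  0.55 -0.57  2.22 -0.9   0.69  0.81]
d [-0.0925  0.0854 -0.233 ] rot [  68.91   -2.76 -161.72]
```

```bash
python3 g.py 398 -353 130 -30 35
```

```text
t 24.2 phi -25.4 pos [454.6 -51.6 105.4] F [ 0.1 -3.9  2.6] w 0.798 q7 [ 0.98  0.55 -0.57  2.22 -0.9   0.69  0.81]
d [-0.1875  0.0784 -0.2309] rot [ -2.98 -11.15   3.46]
```

>>> arm_command(
  commands=[-0.03,0.013,-0.045,-0.5,-2,0.5,1,-0.06,0.025,-0.08,-1,-4,1,1,-0.1,0.04,-0.125,-1.5,-6,1.7,1,-0.135,0.055,-0.165,-2,-8,2.4,1,-0.17,0.07,-0.21,-2.6,-10,3,1,-0.187,0.078,-0.231,-3,-11.1,3.5,1,-0.187,0.078,-0.231,-3,-11.1,3.5,1,-0.187,0.078,-0.231,-3,-11.1,3.5,1],
)

```text
t: 25.0
eef_pos: [0.399, -0.3492, 0.1261]
tool_rot: [-0.152, 0.826, 0.476, 0.261]
contact_force: [0.6, 0.6, 0.2]
gripper_width: 1.003
grasp_force: 0.0
```

```bash
python3 o.py; python3 g.py 435.5 -288.6 14 -30 35
```

```text
orange 297 [0.48955959 0.09359737 0.044     ] [0.48372532 0.08612898] ((489.47552490234375, 93.8484878540039), (44.26263427734375, 44.816627502441406), 70.09906005859375)
orange 299 [0.48862493 0.01770053 0.044     ] [0.48283086 0.01349596] ((488.40625, 17.7811279296875), (43.931976318359375, 43.800071716308594), 64.42119598388672)
orange 174 [ 0.41316619 -0.3275732   0.044     ] [ 0.4106171  -0.31692986] ((413.185791015625, -327.72613525390625), (27.89669418334961, 41.47135543823242), 57.357818603515625)
t 25.05 phi -29.8 pos [ 399.4 -346.9  126. ] F [-1.1  0.7 -0.1] w 1.005 q7 [ 1.11  0.56 -0.25  1.86 -0.51  1.04  0.7 ]
d [-0.0087  0.0028  0.131 ] rot [-0.29 -0.26  0.01]
```

>>> arm_command(
  commands=[-0.009,0.003,0.03,0,0,0,1,-0.009,0.003,0.08,0,0,0,1,-0.009,0.003,0.13,0,0,0,1,-0.009,0.003,0.131,0,0,0,1,-0.009,0.003,0.131,0,0,0,0.4,-0.009,0.003,0.131,0,0,0,0.4,-0.009,0.003,0.131,0,0,0,0.4,-0.009,0.003,0.131,0,0,0,0.4],
)

```text
t: 25.85
eef_pos: [0.4362, -0.291, 0.0151]
tool_rot: [-0.152, 0.825, 0.477, 0.261]
contact_force: [-2.3, -0.7, 6.8]
gripper_width: 0.503
grasp_force: 61.0
```

```bash
python3 g.py 440 -270 90 -60 0
```

```text
t 25.85 phi -29.9 pos [ 436.2 -291.    15.1] F [-2.3 -0.7  6.8] w 0.503 q7 [ 1.05  0.72 -0.3   1.95 -0.58  0.77  0.75]
d [ 0.0595 -0.0072 -0.0496] rot [ -9.3  -34.33  29.15]
```

>>> arm_command(
  commands=[0.025,0,-0.03,0,0,0,0.4,0.05,-0.004,-0.05,-1.6,-5.7,4.8,0.4,0.06,-0.007,-0.05,-3.1,-11.4,9.7,0.4,0.06,-0.007,-0.05,-4.6,-17,14.5,0.4,0.06,-0.007,-0.05,-6.2,-22.9,19.4,0.4,0.06,-0.007,-0.05,-7.8,-28.6,24.3,0.4,0.06,-0.007,-0.05,-9.3,-34.3,29.2,0.4,0.06,-0.007,-0.05,-9.3,-34.3,29.2,0.4],
)

```text
t: 26.65
eef_pos: [0.4434, -0.2649, 0.0901]
tool_rot: [-0.001, 0.965, 0.262, 0.0]
contact_force: [0.2, 1.1, -2.3]
gripper_width: 0.509
grasp_force: 61.0
```

```bash
python3 g.py 465 -88 100 -90 -45
```

```text
t 26.65 phi -59.6 pos [ 443.4 -264.9   90.1] F [ 0.2  1.1 -2.3] w 0.509 q7 [ 0.29  0.41  0.16  2.06 -0.11  0.68 -0.52]
d [ 0.1082 -0.1416 -0.0097] rot [ 11.87 -43.95  28.87]
```

>>> arm_command(
  commands=[0.014,-0.02,-0.01,1.5,-5.5,3.6,0.4,0.03,-0.045,-0.01,3,-11,7.2,0.4,0.05,-0.075,-0.01,4.4,-16.5,10.8,0.4,0.07,-0.105,-0.01,6,-22,14.4,0.4,0.09,-0.135,-0.01,7.4,-27.5,18,0.4,0.097,-0.148,-0.01,8.9,-33,21.6,0.4,0.097,-0.148,-0.01,10.4,-38.5,25.2,0.4,0.097,-0.148,-0.01,11.9,-44,28.9,0.4],
)

```text
t: 27.45
eef_pos: [0.4505, -0.0918, 0.0995]
tool_rot: [-0.006, 0.923, -0.003, -0.385]
contact_force: [-0.1, -1.2, -1.1]
gripper_width: 0.506
grasp_force: 61.2
```

```bash
python3 g.py 452 -88 52 -90 -45
```

```text
t 27.45 phi -90.5 pos [450.5 -91.8  99.5] F [-0.1 -1.2 -1.1] w 0.506 q7 [-0.15  0.78  0.3   1.67 -0.12  1.51 -1.37]
d [ 0.0347 -0.0034  0.0324] rot [-0.71  0.23 -0.06]
```

>>> arm_command(
  commands=[0.01,-0.001,0.01,0,0,0,0.4,0.02,-0.002,0.02,0,0,0,0.4,0.03,-0.003,0.028,0,0,0,0.4,0.035,-0.003,0.032,0,0,0,0.4,0.035,-0.003,0.032,0,0,0,0.4],
)

```text
t: 27.95
eef_pos: [0.4514, -0.0887, 0.0517]
tool_rot: [-0.003, 0.923, -0.003, -0.384]
contact_force: [0.4, -0.8, -0.9]
gripper_width: 0.506
grasp_force: 61.2
```

>>> arm_command(
  commands=[0.002,0,0.002,0,0,0,0.4,0.004,0,0.004,0,0,0,0.4,0.004,0,0.004,0,0,0,0.4],
)

```text
t: 28.25
eef_pos: [0.4521, -0.0888, 0.0466]
tool_rot: [-0.002, 0.923, -0.003, -0.384]
contact_force: [-0.3, -0.1, -0.9]
gripper_width: 0.508
grasp_force: 61.2
```

>>> arm_command(
  commands=[0.002,0,0.002,0,0,0,0.4,0.004,0,0.004,0,0,0,0.4,0.004,0,0.004,0,0,0,0.4],
)

```text
t: 28.55
eef_pos: [0.4526, -0.089, 0.0428]
tool_rot: [-0.002, 0.923, -0.003, -0.384]
contact_force: [2.7, 0.3, 11.9]
gripper_width: 0.511
grasp_force: 61.4
```

>>> arm_command(
  commands=[0,0,0,0,0,0,0.6,0,0,0,0,0,0,0.7,0,0,0,0,0,0,0.8,0,0,0,0,0,0,0.8,0,0,-0.01,0,0,0,0.8,0,0,-0.03,0,0,0,0.8,0,0,-0.06,0,0,0,0.8,0,0,-0.1,0,0,0,0.8],
)

```text
t: 29.35
eef_pos: [0.5227, -0.0894, 0.1122]
tool_rot: [-0.002, 0.923, -0.004, -0.385]
contact_force: [0.6, 0.1, -0.6]
gripper_width: 0.795
grasp_force: 0.0
```

```bash
python3 g.py 500 -420 250 -90 -10
```

```text
t 29.35 phi -90.5 pos [522.7 -89.4 112.2] F [ 0.6  0.1 -0.6] w 0.795 q7 [-0.15  0.86  0.3   1.47 -0.13  1.64 -1.38]
d [-0.1123  0.3306 -0.083 ] rot [-0.28 35.3  -0.39]
```

>>> arm_command(
  commands=[-0.03,0.01,-0.04,0,0,0,0.8,-0.06,0.05,-0.07,0,5,0,0.8,-0.09,0.095,-0.083,0,11,0,0.8,-0.112,0.14,-0.083,0,17,0,0.8,-0.112,0.19,-0.083,0,23,0,0.8,-0.112,0.24,-0.083,0,29,0,0.8,-0.112,0.29,-0.083,0,35,0,0.8,-0.112,0.33,-0.083,0,35,0,0.8],
)

```text
t: 30.15
eef_pos: [0.4971, -0.4207, 0.2522]
tool_rot: [-0.0, 0.996, -0.006, -0.086]
contact_force: [0.3, -0.7, 0.0]
gripper_width: 0.801
grasp_force: 0.0
```

>>> arm_command(
  commands=[0,0,0,0,0,0,0.8,0,0,0,0,0,0,0.8],
)

```text
t: 30.35
eef_pos: [0.4993, -0.4184, 0.2494]
tool_rot: [-0.001, 0.996, -0.005, -0.088]
contact_force: [0.7, 1.3, -0.2]
gripper_width: 0.8
grasp_force: 0.0
```

```bash
python3 o.py; python3 n.py
python3 - <<'E'
from h import *
t=load("top");s=load("scene")
til=[]
for x,y in [(.675,.067),(.606,.231),(.46,.41),(.427,.197)]:
    u,v=proj(t,[x,y,.06])[0].astype(int);til.append(cv2.resize(t["img"][v-16:v+16,u-16:u+16],(200,200),interpolation=cv2.INTER_CUBIC))
a=np.hstack(til);b=cv2.resize(s["img"][100:260,120:440],(800,400))
cv2.imwrite("pics/t4.png",np.vstack([a,b])[:,:,::-1])
E
```

```text
orange 298 [0.48954471 0.09352391 0.044     ] [0.48371108 0.08605868] ((489.4519348144531, 93.78325653076172), (44.40135955810547, 44.816627502441406), 70.09906005859375)
orange 301 [0.48858916 0.01762346 0.044     ] [0.48279663 0.0134222 ] ((488.7078552246094, 17.557573318481445), (43.92469787597656, 44.657447814941406), 64.63164520263672)
orange 307 [ 0.47105269 -0.0912817   0.044     ] [ 0.46601428 -0.09079968] ((470.1148681640625, -91.41358947753906), (43.64466857910156, 43.574462890625), 0.5353443026542664)
0 t red [677.3  68.5] ang 12.8 hexc [677.7  68.5] area 1702.85 flat 12.3 str 0.198 17 -17.65318229497262
0 s red [680.1  69.5] ang 13.8 hexc [676.8  70.5] area 1716.48 flat 18.8 str 0.079 19 -11.180278011828113
  tri [678.3  69.7  68.4]
1 t red [608.5 232.7] ang 57.2 hexc [608.4 233. ] area 1693.36 flat 54.1 str 0.15 15 24.052962655690763
1 s red [608.7 234.5] ang 55.4 hexc [607.4 235.2] area 1798.74 flat 54.1 str 0.133 18 24.071714503458512
  tri [608.8 233.4  71.4]
2 t red [459.5 413. ] ang 12.1 hexc [460.2 412.9] area 1683.5 flat 9.0 str 0.152 19 -21.045850236957694
2 s red [461.5 414.1] ang 13.9 hexc [456.1 416.6] area 1838.3 flat 2.7 str 0.016 10 -27.29971625428872
  tri [460.  414.4  69.4]
3 t red [429.1 198.1] ang 10.8 hexc [428.6 198.2] area 1675.86 flat 8.8 str 0.186 17 -21.192856926994516
3 s red [430.5 199.3] ang 10.2 hexc [424.5 203.1] area 1623.46 flat 20.0 str 0.04 16 -9.979695496873488
  tri [429.5 199.1  70. ]
```

View pics/t4.png

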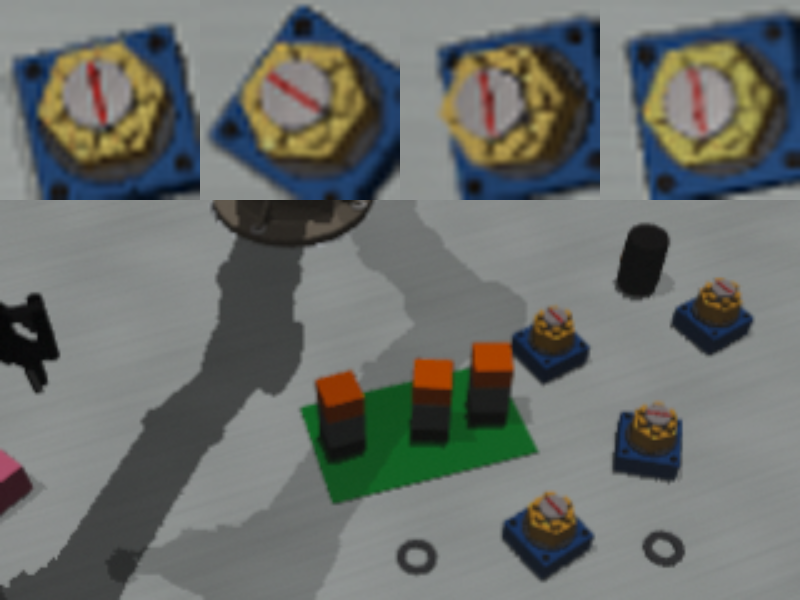

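All three tubes stand on the mat, at scene crop pixels (340,410), (432,400) and (492,380). The nuts look aligned with their red lines. To check nut angle closely, I will mark the hexagon corners expected at q=60°.

Run:
```python
from h import *
t=load("top");til=[]
for x,y,a in [(.6777,.0685,13),(.6085,.2330,57),(.4598,.4128,12.3),(.4287,.1982,10.7)]:
    u,v=proj(t,[x,y,.058])[0].astype(int);k=14;n=15
    im=cv2.resize(t["img"][v-n:v+n,u-n:u+n],None,fx=k*2/3*1,fy=k*2/3,interpolation=cv2.INTER_CUBIC) 
    im=cv2.resize(t["img"][v-n:v+n,u-n:u+n],(400,300) if 0 else (300,300),interpolation=cv2.INTER_CUBIC)
    f=10
    th=np.radians(a+30+60*np.arange(6));r=.046/np.sqrt(3)
    P=np.c_[x+r*np.cos(th),y+r*np.sin(th),np.full(6,.058)]
    q=(proj(t,P)-[u-n,v-n]+.5)*f
    cv2.polylines(im,[q.round().astype(np.int32)],True,(0,255,0),1)
    for s in (1,-1):
        e=np.array([[x,y,.067],[x+s*.021*np.cos(np.radians(a)),y+s*.021*np.sin(np.radians(a)),.067]])
    til.append(im)
cv2.imwrite("pics/t5.png",np.vstack([np.hstack(til[:2]),np.hstack(til[2:])])[:,:,::-1])
# block edges: bright blue top face only
H,S,V=hsv(t);blue=(H>100)&(H<125)&(S>120);print(np.percentile(V[blue],[5,25,50,75,95]))
for m,a,ce in comps(cv2.morphologyEx((blue&(V>80)).astype(np.uint8),cv2.MORPH_CLOSE,np.ones((3,3))),100): print(ce,rect(t,m,.03))
```

```text
[ 33.  70.  94. 105. 112.]
[222.85204082 149.83673469] ((677.4662475585938, 68.30302429199219), (66.66207885742188, 67.92005157470703), 14.000117301940918)
[161.21256039 176.76328502] ((608.028564453125, 232.29608154296875), (66.53294372558594, 67.67533874511719), 57.44234848022461)
[ 94.66483516 230.68681319] ((459.8970642089844, 411.4950866699219), (66.95246124267578, 66.36236572265625), 12.313615798950195)
[172.97695853 244.37788018] ((427.87396240234375, 198.08749389648438), (67.0063705444336, 67.58949279785156), 10.697575569152832)
```

View pics/t5.png

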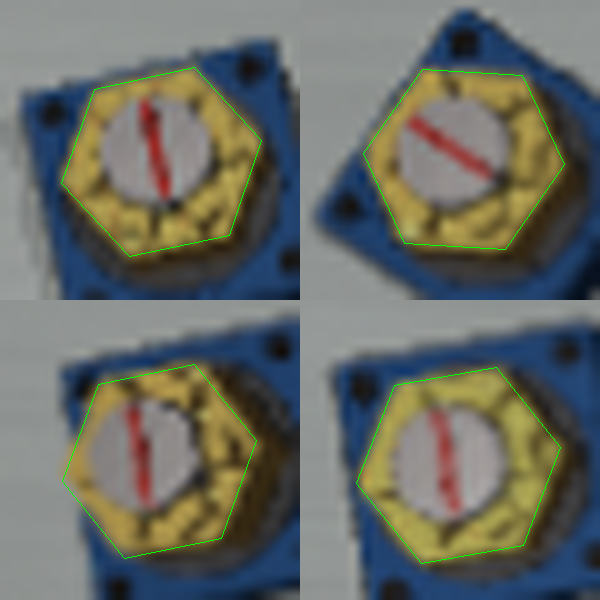

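In all four crops the brass edges follow the green q=60° outlines, and the red lines point at slots. Everything is in place.

```bash
python3 -c "
from station import *
print(hand_in())"
```

```text
the job is handed in; nothing more can be done
None
```

I handed the job in at about 30 s with no verdict returned: by the last camera check, all four castle nuts sit at their next slot, the three tubes stand cap up on the mat, and the washers and hammer head look undisturbed.

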